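# Cure a printed model house in the UV station

### The arm

A 7-joint arm with a two-finger parallel gripper is mounted at the origin on the work surface. World frame = base frame: x ahead of the robot, y to its left, z up, the work surface at z = 0. Lengths are in m, angles in rad, forces in N, time in s.
With the tool pointing down it reaches from about 0.4 to 0.9 m from the base axis. Payload 5.6 kg.
Tool frame: the origin (TCP) lies on the mounting face of the last link; the fingertips stand 190 mm ahead of it and the grasp point (between the pads) lies 171 mm ahead of it; z points along the fingers, y is the line along which they close (so a half turn about z gives the same grasp; the last joint's range is limited). The gripper opens to 92 mm and grips with 3 to 60 N. Pads are 20 mm wide; open, the fingers measure 128 mm over their backs; the gripper's body (75 mm by 189 mm) begins 69 mm behind the grasp point.
Start: joints at [-1.28, 0.468, -0.012, 1.603, 0.006, 1.071, -0.056], TCP at [0.213, 0.614, 0.405] pointing down, gripper open.
Joint ranges: [-2.53, 2.53], [-0.31, 2.02], [-1.57, 1.55], [0.28, 2.44], [-1.29, 4.43], [0.15, 1.84], [-2.92, 2.92]. Speed limits (rad/s): [2.57, 2.57, 3.14, 3.14, 3.14, 3.14, 3.14].

### API

Orientations are given as a unit quaternion [w, x, y, z].
In Python, from workcell import r gives the robot as it stands.
- The arm moves only by the tool send_rows, never from a script. Its arguments are lists of equal length, an entry for each row: "offset": the shift along the world's x, y, z normalised to -1 to 1, where 1 is 25 mm, a list of three; "roll": the turn about the world's z normalised to -1 to 1, where 1 is 5 degrees; "gripper": the opening, from 0 (shut) to 1 (fully open). In form: {"offset": [[x, y, z], ...], "roll": [roll, ...], "gripper": [gripper, ...]}. A call has 1 to 20 rows; each row shifts and turns the commanded pose from where the row before left it; what a row does not reach is not made up. A row lasts 1/10 s, in which the tool goes at most 50 mm and 8.59 degrees, less where a joint would pass 70% of its speed; a pose out of reach is approached as far as the arm can. A call with a number of a shift or a turn outside -1 to 1 is refused whole. A call with a gripper value outside its range is refused whole. The fingers move at their own pace and stop on an object; the grip force is fixed at half the most. Time passes only in rows, so rows that do not move let the fingers close. It gives the time, the measured TCP pose, the force, the opening and the grip force at its end, in the units of the state.
- r.sense(): the state, without advancing time (a new reading comes with each control period).
- r.capture(name): name is "scene" or "top" or "wrist"; returns a dict with "frame" (384x512x3 uint8, red, green, blue), "intrinsics" (3x3 intrinsics, pixels), "R" (3x3) and "t" (3): a world point X has camera coordinates R X + t; the wrist camera has in their place "hand_eye" (4x4, takes a point from camera to tool coordinates, whose origin is the TCP and whose axes are the flange's). Camera axes: x right, y down, z forward; pixel columns grow to the right and rows downward; lengths in m; the calibration is good to about 2 mm. A picture is of the moment at which its call begins: read the wrist's pose just before it. There is no depth.
- r.close_job(): hands the job in; it is judged then, once.
The state is a dict: "clock": time; "qpos": joint angles; "dq": joint speeds; "effort": joint torques, N m; "eef_pos": TCP position; "orientation": TCP orientation; "wrist_force": force on the tool from outside, world axes, zero at the start; "wrist_torque": the same for the moment, N m; "finger_gap": finger opening in m; "grip_force": force on a finger pad.
Only numpy, scipy, OpenCV 4.12 (cv2) and the standard library are available. Lean on these libraries where they do the work, as an engineer would, in place of code of your own. Each camera call takes 0.05 s, during which the arm holds its last target. There are 200 camera calls.

### The job

Cure the unpainted grey gable-roofed house with the chimney: set it down upright (do not drop it) in the middle of the curing station's turntable, then lower the amber lid gently until it is fully shut. Then key in the cure, pressing each key right down and letting it up before the next: the round key, the square key, the triangle that points to the chamber, and last the wide bar key. Do not press the other triangle, press no key while the lid is open, and leave everything else on the bench where it is.

Things in the scene. Friction and masses are not known exactly. Their poses are not given: they have to be found in the camera images.
- house_mid (a point): The unpainted grey resin house to be cured: long plain walls, a gable roof and one square chimney; 70 mm long (x) x 36 mm wide (y); walls 32 mm high, ridge 50 mm, chimney top 56 mm. This point is on its vertical mid-axis, 28 mm above its underside. Loose, 40 to 85 g, stands upright on the 3 mm thick cutting mat; its long walls are flat and 36 mm apart, good to pinch.
- house: The same house; origin at the centre of its underside, z up, x along the ridge.
- station: UV curing station, off-white case 290 mm deep (x) x 210 mm wide (y), fixed to the bench. Origin at the centre of its underside. Its front is -x: there lies the key panel (105 mm deep, rising 10 degrees from 61 mm high at the front edge to 80 mm at the chamber). Behind it (+x) is the open-topped chamber, inside 169 (x) x 194 (y) mm, walls 8 mm thick, rim 105 mm above the bench, with a fixed turntable in it. The lid is hinged along the rear edge.
- turntable (a point): Centre of the top face of the station's turntable, a dark grey disc 140 mm across; 40 mm above the bench, so 65 mm below the chamber's rim. Axes as the station's.
- lid_hinge (a point): Middle of the lid's hinge axis, at the rear top edge of the station (105.5 mm above the bench). The axis runs along the station's y; axes as the station's.
- lid_bar (a point): Middle of the lid's grab bar: a round aluminium bar 12 mm thick, 90 mm long along the station's y, held 32 mm in front of the lid's front edge (26 mm free gap). 217 mm in front of the hinge axis and 3 mm above it when the lid is shut. In the lid's frame, -x runs from the hinge to the bar. The lid is a clear amber plate 185 x 210 x 6 mm in a black frame.
- lid (a joint): Lid angle in rad: 0 fully shut and level, 1.57 standing upright, at most 1.75 (leaning back). A stiff friction hinge: it stays where it is left; at the bar 0.5 to 4 N moves it.
- key_round_top (a point): Round key, 22 mm across, at the left end of the row as seen from the station's front (+y end): wakes the station. Light grey on a dark surround, 9.5 mm proud of the key panel when up. This point is the centre of its top face; z is square to the panel (leans 10 degrees from vertical, towards the panel's front edge), x points uphill towards the chamber, y along the row of keys.
- key_round (a joint): Travel of the round key in m: 0 up, 0.005 fully down. Spring: 1.5 N to start it, 5 N fully down; it comes up by itself. It counts as pressed near the bottom of its travel.
- key_less_top (a point): Triangular key, 25 mm, second from the left, its tip pointing to the panel's front edge: less time. Not to be pressed. Light grey on a dark surround, 9.5 mm proud of the key panel when up. This point is the centre of its top face; z is square to the panel (leans 10 degrees from vertical, towards the panel's front edge), x points uphill towards the chamber, y along the row of keys.
- key_less (a joint): Travel of the triangular less-time key in m: 0 up, 0.005 fully down. Spring: 1.5 N to start it, 5 N fully down; it comes up by itself. It counts as pressed near the bottom of its travel.
- key_more_top (a point): Triangular key, 25 mm, in the middle of the row, its tip pointing away from the panel's front edge, to the chamber: more time. Light grey on a dark surround, 9.5 mm proud of the key panel when up. This point is the centre of its top face; z is square to the panel (leans 10 degrees from vertical, towards the panel's front edge), x points uphill towards the chamber, y along the row of keys.
- key_more (a joint): Travel of the triangular more-time key in m: 0 up, 0.005 fully down. Spring: 1.5 N to start it, 5 N fully down; it comes up by itself. It counts as pressed near the bottom of its travel.
- key_square_top (a point): Square key, 20 x 20 mm, fourth from the left: chooses the curing mode. Light grey on a dark surround, 9.5 mm proud of the key panel when up. This point is the centre of its top face; z is square to the panel (leans 10 degrees from vertical, towards the panel's front edge), x points uphill towards the chamber, y along the row of keys.
- key_square (a joint): Travel of the square key in m: 0 up, 0.005 fully down. Spring: 1.5 N to start it, 5 N fully down; it comes up by itself. It counts as pressed near the bottom of its travel.
- key_bar_top (a point): Wide bar key, 20 x 32 mm, at the right end of the row (-y end): start. Keys stand 41 to 42 mm apart, centre to centre. Light grey on a dark surround, 9.5 mm proud of the key panel when up. This point is the centre of its top face; z is square to the panel (leans 10 degrees from vertical, towards the panel's front edge), x points uphill towards the chamber, y along the row of keys.
- key_bar (a joint): Travel of the bar key in m: 0 up, 0.005 fully down. Spring: 1.5 N to start it, 5 N fully down; it comes up by itself. It counts as pressed near the bottom of its travel.
- tower: Grey resin tower, 36 x 36 mm, 92 mm tall with a pyramid roof; bystander. Origin at the centre of its underside.
- garage: Grey resin garage with a flat roof and two doors, 60 x 44 mm, 29 mm tall; bystander. Origin at the centre of its underside.
- red_house: Finished model house, red walls and orange gable roof, 85 x 46 mm, 63 mm tall; bystander. Origin at the centre of its underside.
- paint_jar: Small glass paint jar with a white cap, 40 mm across, 48 mm tall; bystander. Origin at the centre of its underside.
- glue_bottle: White glue bottle with a black cap, 34 mm across, 95 mm tall; bystander. Origin at the centre of its underside.
- stapler: Dark blue stapler, 135 x 32 mm, 50 mm tall; bystander. Origin at the centre of its underside.
- marker: White marker pen with a black cap, 140 mm long, 15 mm thick, lying flat; bystander. Origin on its underside, near its middle.
There are look-alikes about, which are no part of the job. Leave any blue or turquoise look-alike of the house alone.

How it is judged:
On the way, in this order (a step that is already met when the one before it is completed fails the run):
1. the grey house stands upright in the middle of the turntable, let go, before the lid is shut (horizontal distance between house_mid and turntable below 0.03 m and angle between house_mid's own z axis and vertical below 0.1 rad and z of house_mid in the frame of turntable between 0.022 and 0.033 m and contact force between the fingers and house below 0.05 N and value of joint lid above 0.3 rad), for 0.2 s.
2. the lid is fully shut over it (value of joint lid below 0.05 rad and horizontal distance between house_mid and turntable below 0.03 m and angle between house_mid's own z axis and vertical below 0.1 rad and z of house_mid in the frame of turntable between 0.022 and 0.033 m), for 0.1 s.
3. the round key is pressed, alone (value of joint key_round above 0.0035 m and value of joint each of key_less, key_more, key_square, key_bar below 0.0015 m and value of joint lid below 0.05 rad), for 0.04 s.
4. the square key is pressed, alone (value of joint key_square above 0.0035 m and value of joint each of key_round, key_less, key_more, key_bar below 0.0015 m and value of joint lid below 0.05 rad), for 0.04 s.
5. the chamber-pointing triangle key is pressed, alone (value of joint key_more above 0.0035 m and value of joint each of key_round, key_less, key_square, key_bar below 0.0015 m and value of joint lid below 0.05 rad), for 0.04 s.
6. the wide bar key is pressed, alone (value of joint key_bar above 0.0035 m and value of joint each of key_round, key_less, key_more, key_square below 0.0015 m and value of joint lid below 0.05 rad), for 0.04 s.
At the end, for the whole second after the job is handed in: The grey house stands upright (within 0.1 rad) and at rest on the turntable, its middle within 30 mm of the turntable's; the lid is shut (under 0.05 rad, i.e. its front edge within about 9 mm of the rim); all five keys are up again (within 1.5 mm) (all of step 2 and value of joint each of key_round, key_less, key_more, key_square, key_bar below 0.0015 m and contact force between the fingers and house below 0.05 N and linear speed of house below 0.02 m/s); the robot touches nothing.
It fails at once if a key is pressed while the lid is open (value of joint lid above 0.1 rad and value of joint any of key_round, key_less, key_more, key_square, key_bar above 0.0025 m).
It fails at once if the other (less-time) triangle is pressed, or two keys are down at once (value of joint key_less above 0.0025 m or value of joint each of key_round, key_less above 0.0025 m or value of joint each of key_round, key_more above 0.0025 m or value of joint each of key_round, key_square above 0.0025 m or value of joint each of key_round, key_bar above 0.0025 m or value of joint each of key_less, key_more above 0.0025 m or value of joint each of key_less, key_square above 0.0025 m or value of joint each of key_less, key_bar above 0.0025 m or value of joint each of key_more, key_square above 0.0025 m or value of joint each of key_more, key_bar above 0.0025 m or value of joint each of key_square, key_bar above 0.0025 m).
It fails at once if the lid is slammed (faster than 3 rad/s) (velocity of joint lid below -3 rad/s).
It fails at once if the house is dropped (falls free faster than 0.7 m/s) (linear speed of house above 0.7 m/s and contact force between the fingers and house below 0.05 N).
It fails at once if a bystander is moved more than 25 mm or tipped over (distance of any of tower, garage, red_house, paint_jar, glue_bottle, stapler, marker from where it was at the start of the episode above 0.025 m or angle between any of tower, garage, red_house, paint_jar, glue_bottle, stapler, marker's own z axis and vertical above 0.4 rad).
It also fails if it takes over 72 s, if anything falls off the work surface, if the arm or the gripper's body presses on something with over 40 N, if the wrist force passes 120 N, or if a joint passes its speed limit or range.

## Working session

There is one attempt and no reset: what is moved stays moved. The work goes in short steps, Python scripts to look and compute and a tool call to move; the robot and the scene stay as the last step left them, time stands still between calls to the robot, and variables do not carry over. Pictures are saved under pics/ and viewed, at most 10 in all, crops included, and the job is handed in when it is done.

Besides the shell and the picture viewer there is one more tool, called after "Emit:" in YAML: its name, and indented under it one key for each argument. send_rows: Moves the arm, as the interface text tells. Its arguments: {"type":"object","properties":{"offset":{"type":"array","items":{"type":"array","items":{"type":"number","minimum":-1,"maximum":1}}},"roll":{"type":"array","items":{"type":"number","minimum":-1,"maximum":1}},"gripper":{"type":"array","items":{"type":"number"}}},"required":["offset","roll","gripper"]}

```bash
mkdir -p pics; cat > h.py <<'E'
import numpy as np,cv2
from workcell import r
from scipy.spatial.transform import Rotation as Ro
def cap(n):
    s=r.sense(); c=r.capture(n)
    if n=='wrist':
        q=s['orientation'];T=np.eye(4);T[:3,:3]=Ro.from_quat([q[1],q[2],q[3],q[0]]).as_matrix();T[:3,3]=s['eef_pos']
        M=np.linalg.inv(T@np.array(c['hand_eye']));c['R'],c['t']=M[:3,:3],M[:3,3]
    return {k:np.array(c[k]) for k in('frame','intrinsics','R','t')}
def load(f): return dict(np.load(f))
def ray(c,u,v,z):
    d=c['R'].T@np.linalg.inv(c['intrinsics'])@[u,v,1]; o=-c['R'].T@c['t']
    return o+d*(z-o[2])/d[2]
def proj(c,X):
    p=c['intrinsics']@(c['R']@np.array(X)+c['t']);return p[:2]/p[2]
def save(c,n): cv2.imwrite('pics/'+n+'.png',c['frame'][:,:,::-1]); np.savez(n+'.npz',**c)
E
python3 - <<'E'
from h import *
a=cap('scene');b=cap('top');save(a,'scene0');save(b,'top0')
im=np.hstack([a['frame'],b['frame']])
for c in(a,b): print(-c['R'].T@c['t'])
s=r.sense();print(s['eef_pos'],s['orientation'],s['wrist_force'])
for n,c in(('s',a),('t',b)): cv2.imwrite(f'pics/{n}0b.png',cv2.resize(c['frame'][:,:,::-1],(800,600),interpolation=cv2.INTER_CUBIC))
E
```

```text
[1.33871536 0.3340379  0.75241951]
[0.39478617 0.16056695 1.23425354]
[0.21292569 0.61391232 0.40386658] [-5.99727792e-05  1.66159313e-01  9.86098623e-01 -7.64273934e-04] [-0.38946385 -0.09646274 -0.10683106]
```

View pics/t0b.png

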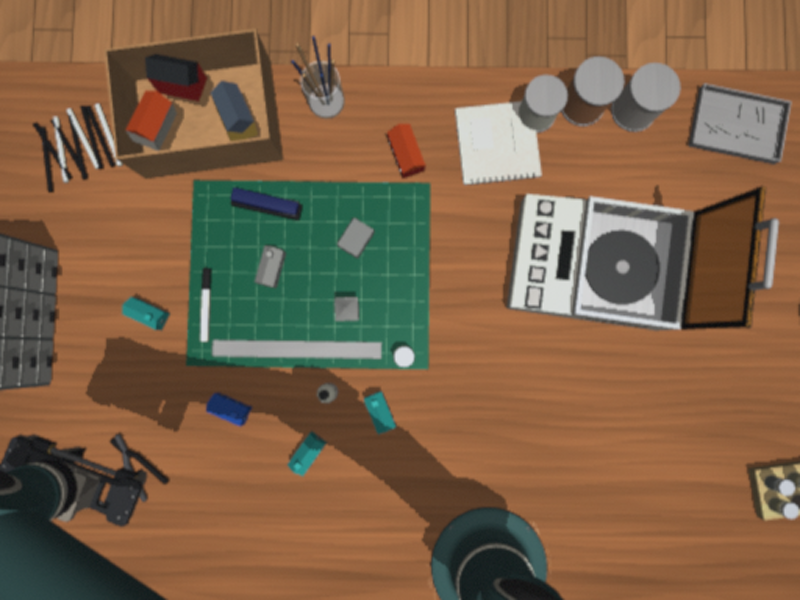

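View pics/s0b.png

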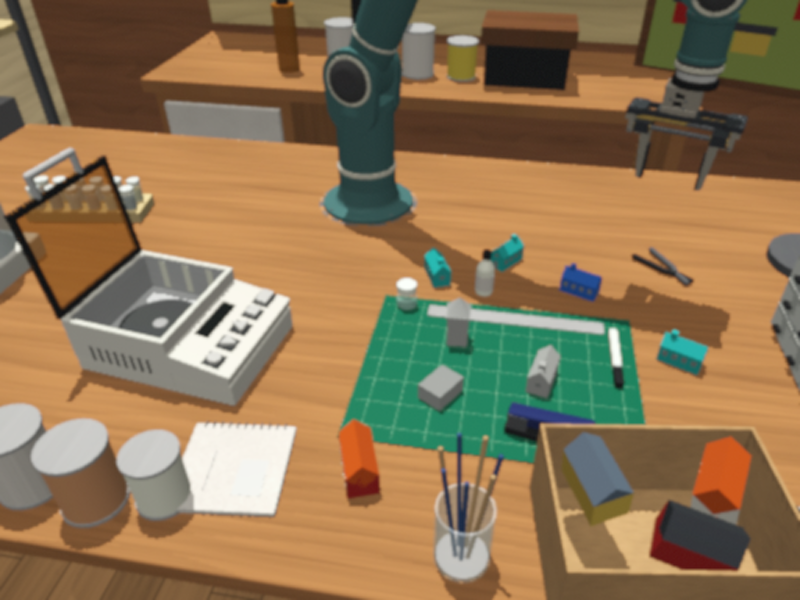

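The top view shows the following candidates:
- Grey gable house with chimney at (268,266): chosen.
- Flat-roofed garage at (355,237).
- Tower at (346,308).
- Turquoise look-alikes at (145,312), (307,453) and (379,411).
- Blue look-alike at (229,409).

The station is on the right at about (600,260), with the lid open and its keys on the left side.

```bash
python3 - <<'E'
from h import *
b=load('top0.npz');f=b['frame'][:,:,::-1]
A=cv2.resize(f[148:193,142:202],(400,300),interpolation=cv2.INTER_CUBIC) # x6.667
a=load('scene0.npz')['frame'][:,:,::-1]
B=cv2.resize(a[210:264,325:397],(400,300),interpolation=cv2.INTER_CUBIC)
C=cv2.resize(f[115:215,322:502],(800,444),interpolation=cv2.INTER_CUBIC) #x4.444
out=np.zeros((600,800,3),np.uint8)
out[:300,:400]=A;out[:300,400:]=B
out[300:]=cv2.resize(f[115:215,322:502],(540,300),interpolation=cv2.INTER_CUBIC).repeat(1,0) if 0 else np.hstack([cv2.resize(f[115:215,322:502],(540,300),interpolation=cv2.INTER_CUBIC),np.zeros((300,260,3),np.uint8)])
cv2.imwrite('pics/c1.png',out)
E
```

```text
(no output)
```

View pics/c1.png

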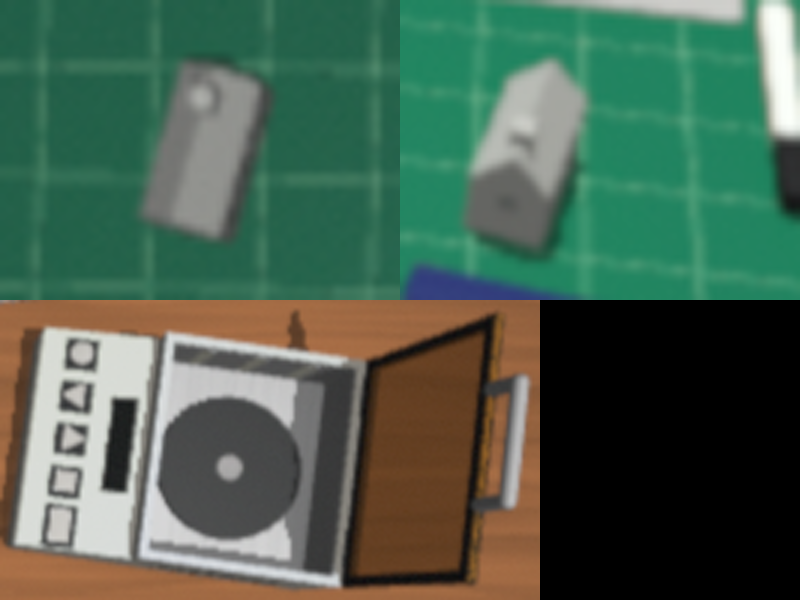

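```bash
python3 - <<'E'
from h import *
b=load('top0.npz')
H=[ray(b,142+(x+.5)/6.667-.5,148+(y+.5)/6.667-.5,.035) for x,y in((183,60),(270,90),(230,240),(142,215))]
H=np.array(H);print('house',H.mean(0));
for i in range(4): d=H[(i+1)%4]-H[i];print(np.linalg.norm(d),np.degrees(np.arctan2(d[1],d[0])))
def S(x,y,z):return ray(b,322+(x+.5)/3-.5,115+(y+.5)/3-.5,z)
print('tt',S(230,168,.04))
K=[S(82,54,.08),S(76,97,.08),S(70,138,.08),S(66,181,.08),S(60,225,.08)];print(np.round(K,4))
d=K[0]-K[4];print('keydir',np.degrees(np.arctan2(d[1],d[0])),np.linalg.norm(d))
tt=S(230,168,.04)
P=np.array(K)
for th in np.radians([-90,-95,-100,-85,-97]):
    R=np.array([[np.cos(th),-np.sin(th)],[np.sin(th),np.cos(th)]]);print(np.degrees(th),[np.round((k[:2]-tt[:2])@R,4).tolist() for k in K[::2]])
# lid bar: for angle
for deg in(-97,-95):
  th=np.radians(deg);ux=np.array([np.cos(th),np.sin(th)])
  for a in(1.2,1.3,1.4,1.5,1.57,1.65):
    for off in(.0925,):
      h=tt[:2]+ux*off
      p=h-ux*(.217*np.cos(a)+0.003*0-.003*np.sin(a)); z=.1055+.217*np.sin(a)+.003*np.cos(a)
      q=proj(b,[*p,z]);print(deg,a,np.round(((q-[322,115]+.5)*3)),)
print(S(365,62,.105),S(343,285,.105),S(168,32,.105),S(135,258,.105))
E
```

```text
house [0.54804867 0.41377747 0.035     ]
0.0405883537266759 -108.33117252707233
0.06803251701486948 166.7170205146389
0.040135180693482764 74.90869527587385
0.07033823715179072 -13.025800804818655
tt [ 0.55477093 -0.24202044  0.04      ]
[[ 0.6556 -0.0909  0.08  ]
 [ 0.6146 -0.0851  0.08  ]
 [ 0.5757 -0.0794  0.08  ]
 [ 0.5352 -0.0755  0.08  ]
 [ 0.4939 -0.0699  0.08  ]]
keydir -7.407901935607213 0.1630448043689451
-90.0 [[-0.1511, 0.1008], [-0.1626, 0.0209], [-0.1722, -0.0609]]
-95.0 [[-0.1594, 0.0873], [-0.1638, 0.0067], [-0.1662, -0.0756]]
-100.0 [[-0.1664, 0.073], [-0.1638, -0.0076], [-0.159, -0.0898]]
-85.0 [[-0.1418, 0.1136], [-0.1602, 0.035], [-0.1768, -0.0456]]
-97.0 [[-0.1623, 0.0816], [-0.164, 0.001], [-0.1635, -0.0814]]
-97 1.2 [373. 125.]
-97 1.3 [405. 128.]
-97 1.4 [436. 131.]
-97 1.5 [467. 134.]
-97 1.57 [488. 137.]
-97 1.65 [510. 140.]
-95 1.2 [373. 125.]
-95 1.3 [405. 126.]
-95 1.4 [436. 128.]
-95 1.5 [467. 130.]
-95 1.57 [488. 132.]
-95 1.65 [511. 135.]
[ 0.6458187  -0.34526608  0.105     ] [ 0.44059706 -0.32104127  0.105     ] [ 0.67151437 -0.1646642   0.105     ] [ 0.46258003 -0.13287525  0.105     ]
```

Emit:
send_rows:
  offset:
    - [0.96, -0.57, -0.2]
    - [0.96, -0.57, -0.2]
    - [0.96, -0.57, -0.2]
    - [0.96, -0.57, -0.2]
    - [0.96, -0.57, -0.2]
    - [0.96, -0.57, -0.2]
    - [0.96, -0.57, -0.2]
    - [0.96, -0.57, -0.2]
    - [0.96, -0.57, -0.2]
    - [0.96, -0.57, -0.2]
    - [0.96, -0.57, -0.2]
    - [0.96, -0.57, -0.2]
    - [0.96, -0.57, -0.2]
    - [0.96, -0.57, -0.2]
    - [0, 0, 0]
    - [0, 0, 0]
    - [0, 0, 0]
  roll: [0.2, 0.2, 0.2, 0.2, 0.2, 0, 0, 0, 0, 0, 0, 0, 0, 0, 0, 0, 0]
  gripper: [1, 1, 1, 1, 1, 1, 1, 1, 1, 1, 1, 1, 1, 1, 1, 1, 1]

```text
clock: 1.8
eef_pos: [0.5478, 0.4158, 0.3345]
orientation: [-0.001, 0.122, 0.993, 0.0]
wrist_force: [0.2, 0.7, 0.3]
finger_gap: 0.092
grip_force: 0.0
```

```bash
python3 - <<'E'
from h import *
c=cap('wrist');save(c,'w1')
print(proj(c,[.548,.414,.035]),proj(c,[.548,.414,.053]))
E
```

```text
[249.59681576 191.97162154] [249.42965744 197.23391238]
```

View pics/w1.png

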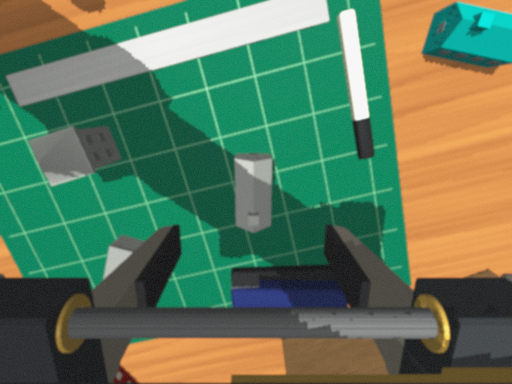

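The crop confirms the grey house with the chimney at about (253,190), with its long walls running straight up and down between the fingers. I'll go straight down.

Emit:
send_rows:
  offset:
    - [0, 0.05, -0.9]
    - [0, 0, -0.9]
    - [0, 0, -0.9]
    - [0, 0, -0.9]
    - [0, 0, -0.9]
    - [0, 0, -0.9]
    - [0, 0, 0]
    - [0, 0, 0]
    - [0, 0, 0]
    - [0, 0, 0]
    - [0, 0, 0]
    - [0, 0, 0]
    - [0, 0, 0]
    - [0, 0, 0]
    - [0, 0, 0]
    - [0, 0, 0]
  roll: [0, 0, 0, 0, 0, 0, 0, 0, 0, 0, 0, 0, 0, 0, 0, 0]
  gripper: [1, 1, 1, 1, 1, 1, 1, 1, 0, 0, 0, 0, 0, 0, 0, 0]

```text
clock: 3.45
eef_pos: [0.549, 0.4158, 0.1996]
orientation: [-0.0, 0.123, 0.992, -0.0]
wrist_force: [0.4, -0.2, -0.1]
finger_gap: 0.0357
grip_force: 30.0
```

Emit:
send_rows:
  offset:
    - [0, 0, 0.5]
    - [0, 0, 0.9]
    - [0, 0, 0.9]
    - [0, 0, 0.9]
    - [0, 0, 0.9]
    - [0, 0, 0.9]
    - [0, 0, 0.9]
    - [0, -0.5, 0.9]
    - [0, -0.9, 0.2]
    - [0, -0.9, 0]
    - [0, -0.9, 0]
    - [0, -0.9, 0]
    - [0, -0.9, 0]
    - [0, -0.9, 0]
    - [0, -0.9, 0]
    - [0, -0.9, 0]
    - [0, -0.9, 0]
    - [0, -0.9, 0]
    - [0, -0.9, 0]
    - [0, -0.9, 0]
  roll: [0, 0, 0, 0, 0, 0, 0, 0, -0.8, -0.8, -0.8, -0.8, -0.8, -0.8, -0.8, -0.8, -0.8, -0.8, -0.8, -0.8]
  gripper: [0, 0, 0, 0, 0, 0, 0, 0, 0, 0, 0, 0, 0, 0, 0, 0, 0, 0, 0, 0]

```text
clock: 5.45
eef_pos: [0.5489, 0.1315, 0.3747]
orientation: [0.0, 0.518, 0.855, 0.0]
wrist_force: [-0.3, 0.3, -0.5]
finger_gap: 0.0363
grip_force: 30.0
```

Emit:
send_rows:
  offset:
    - [0, -0.9, 0]
    - [0, -0.9, 0]
    - [0, -0.9, 0]
    - [0, -0.9, 0]
    - [0, -0.9, 0]
    - [0, -0.9, 0]
    - [0, -0.9, 0]
    - [0, -0.9, 0]
    - [0, -0.9, 0]
    - [0, -0.9, 0]
    - [0, -0.7, 0]
    - [0, -0.5, 0]
    - [0, 0, 0]
    - [0, 0, 0]
    - [0, 0, 0]
  roll: [-0.8, -0.8, -0.8, -0.8, -0.8, -0.8, -0.8, -0.8, -0.6, 0, 0, 0, 0, 0, 0]
  gripper: [0, 0, 0, 0, 0, 0, 0, 0, 0, 0, 0, 0, 0, 0, 0]

```text
clock: 6.95
eef_pos: [0.5492, -0.1206, 0.3745]
orientation: [-0.0, 0.749, 0.662, 0.0]
wrist_force: [1.1, 0.2, -0.1]
finger_gap: 0.0358
grip_force: 30.0
```

```bash
python3 - <<'E'
from h import *
c=cap('wrist');save(c,'w2');s=r.sense();print(s['eef_pos'],s['finger_gap'],s['wrist_force'])
for p in([.5548,-.242,.04],[.6556,-.0909,.08],[.5757,-.0794,.08],[.4939,-.0699,.08]):print(proj(c,p))
E
```

```text
[ 0.54916867 -0.12054476  0.37458343] 0.035602895577889634 [-0.74112181 -0.09312991 -1.32217727]
[268.43180713 277.92617167]
[359.71410085 150.70204272]
[274.16568087 149.01300834]
[186.79999254 149.6830546 ]
```

View pics/w2.png

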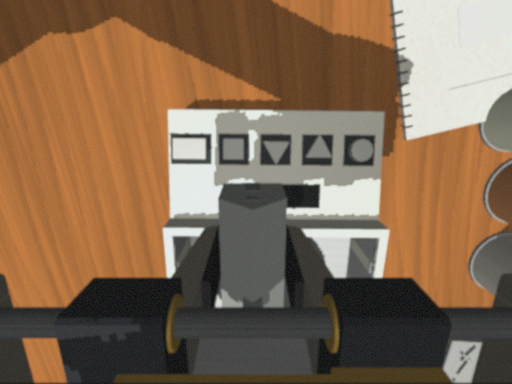

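The wrist view shows the house held straight. The keys, left to right, are bar (191,149), square (233,150), chamber-pointing triangle (276,150), the other triangle (318,150) and round (360,150). Next I'll move over the turntable and lower.

Emit:
send_rows:
  offset:
    - [0, -0.6, 0]
    - [0.05, -0.9, 0]
    - [0.05, -0.9, 0]
    - [0.05, -0.9, 0]
    - [0.05, -0.9, 0]
    - [0.02, -0.64, 0]
    - [0, 0, 0]
    - [0, 0, -0.5]
    - [0, 0, -0.8]
    - [0, 0, -0.8]
    - [0, 0, -0.8]
    - [0, 0, -0.8]
    - [0, 0, -0.8]
    - [0, 0, -0.4]
    - [0, 0, -0.2]
    - [0, 0, -0.1]
    - [0, 0, 0]
    - [0, 0, 0]
  roll: [0, 0, 0, 0, 0, 0, 0, 0, 0, 0, 0, 0, 0, 0, 0, 0, 0, 0]
  gripper: [0, 0, 0, 0, 0, 0, 0, 0, 0, 0, 0, 0, 0, 0, 0, 0, 0, 0]

```text
clock: 8.8
eef_pos: [0.5548, -0.2427, 0.2455]
orientation: [0.001, 0.75, 0.662, 0.0]
wrist_force: [0.0, 0.4, -0.3]
finger_gap: 0.0358
grip_force: 30.0
```

Emit:
send_rows:
  offset:
    - [0, 0, -0.1]
    - [0, 0, -0.1]
    - [0, 0, -0.04]
    - [0, 0, -0.04]
    - [0, 0, 0]
    - [0, 0, 0]
  roll: [0, 0, 0, 0, 0, 0]
  gripper: [0, 0, 0, 0, 0, 0]

```text
clock: 9.4
eef_pos: [0.5545, -0.2426, 0.2377]
orientation: [0.0, 0.75, 0.662, -0.0]
wrist_force: [-0.0, -0.6, -0.3]
finger_gap: 0.0359
grip_force: 30.0
```

Emit:
send_rows:
  offset:
    - [0, 0, -0.04]
    - [0, 0, -0.04]
    - [0, 0, 0]
  roll: [0, 0, 0]
  gripper: [0, 0, 0]

```text
clock: 9.7
eef_pos: [0.5546, -0.2428, 0.2366]
orientation: [0.0, 0.75, 0.662, 0.0]
wrist_force: [-1.6, 1.3, 6.4]
finger_gap: 0.0361
grip_force: 30.0
```

Contact. Now release and rise.

Emit:
send_rows:
  offset:
    - [0, 0, 0]
    - [0, 0, 0]
    - [0, 0, 0]
    - [0, 0, 0]
    - [0, 0, 0]
    - [0, 0, 0.3]
    - [0, 0, 0.6]
    - [0, 0, 0.9]
    - [0, 0, 0.9]
    - [0, 0, 0.9]
    - [0, 0, 0.9]
    - [0, 0, 0.9]
    - [0, 0, 0.9]
    - [0, 0, 0.9]
    - [0, 0, 0.9]
    - [0, 0, 0.9]
    - [0, 0, 0.9]
    - [0, 0.2, 0.9]
    - [0, 0.2, 0.9]
    - [0, 0, 0]
  roll: [0, 0, 0, 0, 0, 0, 0, 0, 0, 0, 0, 0, 0, 0, 0, 0, 0, 0, 0, 0]
  gripper: [0.8, 0.8, 0.8, 0.8, 0.8, 0.8, 0.8, 0.8, 0.8, 0.8, 0.8, 0.8, 0.8, 0.8, 0, 0, 0, 0, 0, 0]

```text
clock: 11.7
eef_pos: [0.5544, -0.2327, 0.5327]
orientation: [0.003, 0.75, 0.662, 0.002]
wrist_force: [-0.8, 0.5, 0.4]
finger_gap: 0.0272
grip_force: 0.0
```

```bash
python3 - <<'E'
from h import *
print(np.round(r.capture('wrist')['hand_eye'],3))
w=cap('wrist');a=cap('scene');b=cap('top');save(w,'w3');save(a,'s3');save(b,'t3')
f=lambda c,x0,y0:cv2.resize(c['frame'][y0:y0+150,x0:x0+200][:,:,::-1],(400,300),interpolation=cv2.INTER_CUBIC)
o=np.zeros((600,800,3),np.uint8)
o[:300,:400]=f(b,312,100);o[:300,400:]=f(a,0,80);o[300:,:400]=cv2.resize(w['frame'][:,:,::-1],(400,300))
cv2.imwrite('pics/c3.png',o)
for x,y,z in((.3,.6,0),):pass
for z in(.04,.09): print(proj(b,[.5548,-.242,z]),proj(w,[.5548,-.242,z]))
E
```

```text
[[-0.    -0.959 -0.284  0.081]
 [ 1.     0.    -0.001  0.001]
 [ 0.001 -0.284  0.959  0.02 ]
 [ 0.     0.     0.     1.   ]]
[398.32614187 170.65661267] [251.72972691 165.14876027]
[404.37282233 168.34074516] [251.78742    171.56099209]
```

View pics/c3.png

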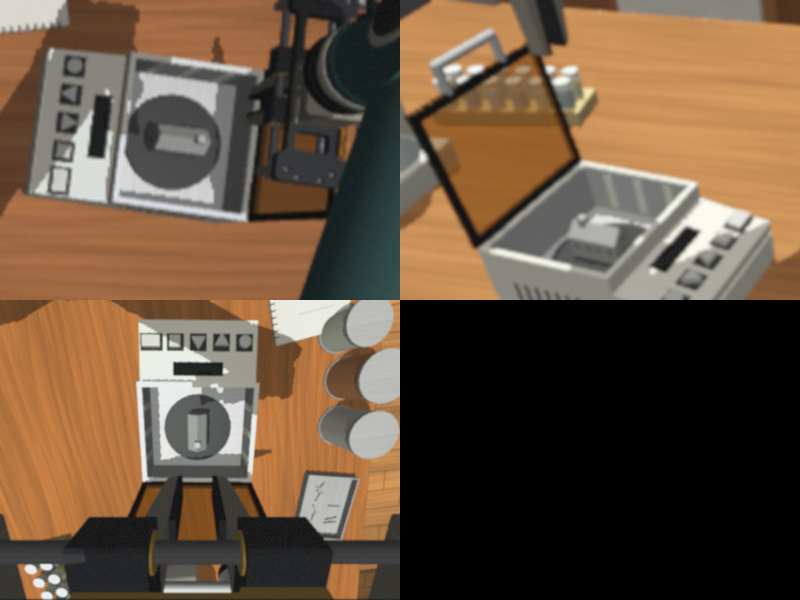

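The house stands near the disc centre (wrist panel disc at (197,428), house at (197,432)). The lid is open, with the bar at (200,588). Next I'll work out the lid arc.

```bash
python3 - <<'E'
from h import *
w=load('w3.npz');th=np.radians(-97);ux=np.array([np.cos(th),np.sin(th)]);tt=np.array([.5548,-.242]);h=tt+ux*.0925
print('hinge',h)
for a in(1.5,1.57,1.65,1.72): print(a,proj(w,[*(h-ux*(.217*np.cos(a)-.003*np.sin(a))),.1055+.217*np.sin(a)]))
rho=.172;t=.006
for a in np.arange(1.6,-.01,-.1):
    s=rho*np.cos(a)-t*np.sin(a)-.010;z=.1055+rho*np.sin(a)+t*np.cos(a)+.19
    print(round(a,2),np.round([*(h-ux*s),z],4))
# keys
c=load('w2.npz')
for n,u in zip(('bar','sq','more','less','round'),(191,233,276,318,360)): print(n,np.round(ray(c,u,149.5,.081),4))
E
```

```text
hinge [ 0.54352709 -0.33381052]
1.5 [252.61349687 333.09233469]
1.57 [252.65158763 349.18695006]
1.65 [252.68584873 365.57645061]
1.72 [252.70765015 377.99945773]
1.6 [ 0.541  -0.3547  0.4673]
1.5 [ 0.5431 -0.3376  0.4675]
1.4 [ 0.5452 -0.3206  0.466 ]
1.3 [ 0.5472 -0.3038  0.4628]
1.2 [ 0.5492 -0.2874  0.458 ]
1.1 [ 0.5512 -0.2716  0.4515]
1.0 [ 0.553  -0.2565  0.4435]
0.9 [ 0.5548 -0.2423  0.434 ]
0.8 [ 0.5564 -0.2291  0.4231]
0.7 [ 0.5579 -0.217   0.4109]
0.6 [ 0.5592 -0.2062  0.3976]
0.5 [ 0.5604 -0.1968  0.3832]
0.4 [ 0.5613 -0.1888  0.368 ]
0.3 [ 0.5621 -0.1824  0.3521]
0.2 [ 0.5627 -0.1776  0.3356]
0.1 [ 0.5631 -0.1745  0.3186]
-0.0 [ 0.5633 -0.173   0.3015]
bar [ 0.4981 -0.0701  0.081 ]
sq [ 0.5372 -0.075   0.081 ]
more [ 0.5773 -0.0799  0.081 ]
less [ 0.6164 -0.0848  0.081 ]
round [ 0.6555 -0.0896  0.081 ]
```

Emit:
send_rows:
  offset:
    - [0, 0, 0.6]
    - [0, 0, 0.6]
    - [-0.1, -0.6, 0]
    - [-0.1, -0.9, 0]
    - [-0.1, -0.9, 0]
    - [-0.1, -0.9, 0]
    - [-0.1, -0.9, 0]
    - [-0.1, -0.9, 0]
    - [-0.1, -0.9, 0]
    - [-0.1, -0.9, 0]
    - [0, -0.4, 0]
    - [0, 0, 0]
    - [0, 0, -0.6]
    - [0, 0, -0.9]
    - [0, 0, -0.9]
    - [0, 0, -0.9]
    - [0, 0, -0.2]
    - [0, 0, 0]
    - [0, 0, 0]
  roll: [0, 0, 0, 0, 0, 0, 0, 0, 0, 0, 0, 0, 0, 0, 0, 0, 0, 0, 0]
  gripper: [0, 0, 0, 0, 0, 0, 0, 0, 0, 0, 0, 0, 0, 0, 0, 0, 0, 0, 0]

```text
clock: 13.8
eef_pos: [0.5349, -0.4148, 0.4716]
orientation: [0.001, 0.749, 0.662, 0.0]
wrist_force: [-0.1, 0.9, 0.8]
finger_gap: 0.0005
grip_force: 0.0
```

Emit:
send_rows:
  offset:
    - [0.04, 0.4, 0]
    - [0.04, 0.4, 0]
    - [0.04, 0.4, 0]
    - [0.04, 0.4, 0]
    - [0.04, 0.4, 0]
    - [0.04, 0.4, -0.1]
    - [0.04, 0.34, -0.04]
    - [0.04, 0.34, 0]
    - [0.04, 0.34, -0.03]
    - [0.04, 0.34, -0.03]
    - [0.04, 0.34, -0.06]
    - [0.04, 0.34, -0.07]
    - [0.04, 0.33, -0.09]
    - [0.04, 0.33, -0.1]
    - [0, 0, 0]
  roll: [0, 0, 0, 0, 0, 0, 0, 0, 0, 0, 0, 0, 0, 0, 0]
  gripper: [0, 0, 0, 0, 0, 0, 0, 0, 0, 0, 0, 0, 0, 0, 0]

```text
clock: 15.3
eef_pos: [0.5488, -0.2858, 0.4569]
orientation: [-0.001, 0.749, 0.663, 0.0]
wrist_force: [0.1, -0.1, -0.4]
finger_gap: 0.0006
grip_force: 0.0
```

```bash
python3 - <<'E'
from h import *
w=cap('wrist');a=cap('scene')
o=np.zeros((400,800,3),np.uint8)
o[:300,:400]=cv2.resize(w['frame'][:,:,::-1],(400,300));o[:300,400:]=cv2.resize(a['frame'][60:210,:200][:,:,::-1],(400,300))
cv2.imwrite('pics/c4.png',o);print(r.sense()['wrist_force'])
E
```

```text
[-1.27622271 -0.87239135  0.07058907]
```

View pics/c4.png

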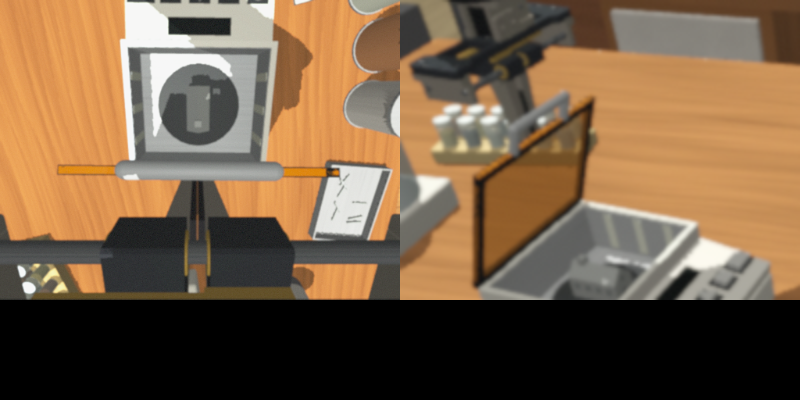

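The lid is past upright: the bar is at (200,170) in the wrist view, with the fingers behind it. I'll follow the arc down.

Emit:
send_rows:
  offset:
    - [0.04, 0.32, -0.13]
    - [0.04, 0.32, -0.13]
    - [0.07, 0.6, -0.32]
    - [0.07, 0.57, -0.38]
    - [0.06, 0.53, -0.44]
    - [0.06, 0.48, -0.49]
    - [0.05, 0.43, -0.53]
    - [0.05, 0.38, -0.58]
    - [0.04, 0.32, -0.61]
    - [0.03, 0.26, -0.64]
    - [0.01, 0.1, -0.33]
    - [0.01, 0.09, -0.33]
    - [0, 0, 0]
    - [0, 0, 0]
  roll: [0, 0, 0, 0, 0, 0, 0, 0, 0, 0, 0, 0, 0, 0]
  gripper: [0, 0, 0, 0, 0, 0, 0, 0, 0, 0, 0, 0, 0, 0]

```text
clock: 16.8
eef_pos: [0.5618, -0.178, 0.335]
orientation: [0.0, 0.75, 0.662, -0.0]
wrist_force: [0.6, -0.7, 0.0]
finger_gap: 0.0002
grip_force: 0.0
```

Emit:
send_rows:
  offset:
    - [0, 0.06, -0.3]
    - [0, 0.06, -0.3]
    - [0, 0.03, -0.3]
    - [0, 0.03, -0.2]
    - [0, 0, -0.1]
    - [0, 0, 0]
    - [0, 0, 0]
  roll: [0, 0, 0, 0, 0, 0, 0]
  gripper: [0, 0, 0, 0, 0, 0, 0]

```text
clock: 17.5
eef_pos: [0.5617, -0.1732, 0.3049]
orientation: [-0.0, 0.75, 0.662, -0.0]
wrist_force: [0.9, 0.3, 0.3]
finger_gap: 0.0004
grip_force: 0.0
```

Emit:
send_rows:
  offset:
    - [0, 0, -0.08]
    - [0, 0, -0.08]
    - [0, 0, -0.08]
    - [0, 0, 0]
    - [0, 0, 0]
  roll: [0, 0, 0, 0, 0]
  gripper: [0, 0, 0, 0, 0]

```text
clock: 18.0
eef_pos: [0.5618, -0.1736, 0.3018]
orientation: [-0.0, 0.75, 0.662, 0.001]
wrist_force: [-7.3, 3.5, 21.5]
finger_gap: 0.0003
grip_force: 10.7
```

```bash
python3 - <<'E'
from h import *
w=cap('wrist');a=cap('scene');save(a,'s5')
o=np.zeros((300,800,3),np.uint8)
o[:300,:400]=cv2.resize(w['frame'][:,:,::-1],(400,300));o[:300,400:]=cv2.resize(a['frame'][110:260,:200][:,:,::-1],(400,300))
cv2.imwrite('pics/c5.png',o);s=r.sense();print(s['wrist_force'],s['eef_pos'])
E
```

```text
[-7.85361046  2.59440188 21.48717914] [ 0.5618463  -0.17354073  0.30187054]
```

View pics/c5.png

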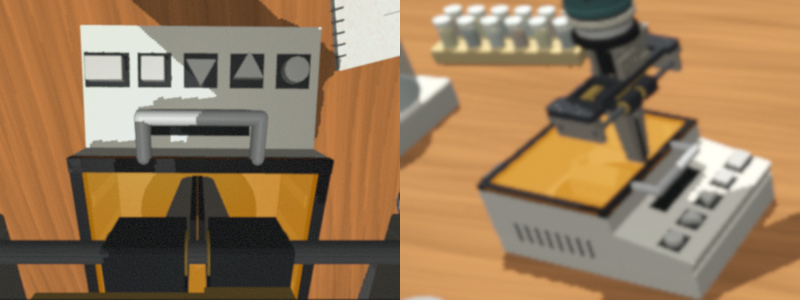

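The lid is shut flat: 21 N of support force at the predicted height. The keys are in clear view along row v≈69 of the wrist panel, at u = 107, 154, 201, 248 and 295. Next I'll compute the key positions from this view.

```bash
python3 - <<'E'
from h import *
w=cap('wrist')
for n,u in zip(('bar','sq','more','less','round'),(107,154,201,248,295.5)): print(n,np.round(ray(w,u*1.28,69.3*1.28,.0764),4))
c=load('w2.npz')
for n,u in zip(('bar','sq','more','less','round'),(191,233,276,318,360)): print(n,np.round(ray(c,u,149.5,.0764),4))
E
```

```text
bar [ 0.4983 -0.0711  0.0764]
sq [ 0.5381 -0.0761  0.0764]
more [ 0.5779 -0.0811  0.0764]
less [ 0.6177 -0.0861  0.0764]
round [ 0.6579 -0.0911  0.0764]
bar [ 0.497  -0.0706  0.0764]
sq [ 0.5369 -0.0755  0.0764]
more [ 0.5776 -0.0806  0.0764]
less [ 0.6174 -0.0855  0.0764]
round [ 0.6571 -0.0904  0.0764]
```

Emit:
send_rows:
  offset:
    - [0, 0, 0.3]
    - [0, 0, 0.6]
    - [0, 0, 0.6]
    - [0, 0, 0]
  roll: [0, 0, 0, 0]
  gripper: [0, 0, 0, 0]

```text
clock: 18.55
eef_pos: [0.5625, -0.1736, 0.339]
orientation: [0.002, 0.75, 0.662, 0.001]
wrist_force: [-0.1, -0.1, -0.0]
finger_gap: 0.0005
grip_force: 0.0
```

Emit:
send_rows:
  offset:
    - [0.76, 0.68, 0]
    - [0.76, 0.68, 0]
    - [0.76, 0.68, 0]
    - [0.76, 0.68, 0]
    - [0.76, 0.68, 0]
    - [0, 0, 0]
    - [0, 0, -0.6]
    - [0, 0, -0.6]
    - [0, 0, -0.6]
    - [0, 0, -0.5]
    - [0, 0, -0.3]
    - [0, 0, 0]
    - [0, 0, 0]
  roll: [0, 0, 0, 0, 0, 0, 0, 0, 0, 0, 0, 0, 0]
  gripper: [0, 0, 0, 0, 0, 0, 0, 0, 0, 0, 0, 0, 0]

```text
clock: 19.85
eef_pos: [0.6568, -0.0884, 0.2715]
orientation: [0.0, 0.75, 0.662, 0.0]
wrist_force: [0.3, 0.2, -0.5]
finger_gap: 0.0007
grip_force: 0.0
```

Emit:
send_rows:
  offset:
    - [0, 0, -0.1]
    - [0, 0, -0.1]
    - [0, 0, 0]
  roll: [0, 0, 0]
  gripper: [0, 0, 0]

```text
clock: 20.15
eef_pos: [0.6571, -0.0884, 0.267]
orientation: [0.001, 0.75, 0.662, 0.0]
wrist_force: [0.6, -0.9, 3.3]
finger_gap: 0.0006
grip_force: 1.2
```

Emit:
send_rows:
  offset:
    - [0, 0, -0.1]
    - [0, 0, -0.1]
    - [0, 0, 0]
  roll: [0, 0, 0]
  gripper: [0, 0, 0]

```text
clock: 20.45
eef_pos: [0.6571, -0.089, 0.2634]
orientation: [0.001, 0.75, 0.662, 0.0]
wrist_force: [-3.6, -1.4, 11.9]
finger_gap: 0.0007
grip_force: 5.8
```

Emit:
send_rows:
  offset:
    - [0, 0, -0.06]
    - [0, 0, 0]
    - [0, 0, 0.2]
    - [0, 0, 0.4]
    - [0, 0, 0.6]
    - [0, 0, 0]
    - [-0.8, 0.1, 0]
    - [-0.8, 0.1, 0]
    - [-0.8, 0.1, 0]
    - [-0.8, 0.1, 0]
    - [-0.8, 0.1, 0]
    - [-0.8, 0.12, 0]
    - [0, 0, 0]
    - [0, 0, 0]
    - [0, 0, -0.4]
    - [0, 0, -0.35]
    - [0, 0, 0]
    - [0, 0, 0]
  roll: [0, 0, 0, 0, 0, 0, 0, 0, 0, 0, 0, 0, 0, 0, 0, 0, 0, 0]
  gripper: [0, 0, 0, 0, 0, 0, 0, 0, 0, 0, 0, 0, 0, 0, 0, 0, 0, 0]

```text
clock: 22.25
eef_pos: [0.5368, -0.0728, 0.2705]
orientation: [-0.0, 0.75, 0.662, -0.001]
wrist_force: [0.4, -0.4, -0.4]
finger_gap: 0.0005
grip_force: 0.0
```

Emit:
send_rows:
  offset:
    - [0, 0, -0.1]
    - [0, 0, -0.1]
    - [0, 0, -0.1]
    - [0, 0, -0.1]
    - [0, 0, 0]
  roll: [0, 0, 0, 0, 0]
  gripper: [0, 0, 0, 0, 0]

```text
clock: 22.75
eef_pos: [0.537, -0.0737, 0.2632]
orientation: [0.0, 0.75, 0.661, 0.0]
wrist_force: [-4.9, -1.8, 19.2]
finger_gap: 0.0006
grip_force: 9.3
```

Emit:
send_rows:
  offset:
    - [0, 0, 0.2]
    - [0, 0, 0.4]
    - [0, 0, 0.6]
    - [0, 0, 0]
    - [0.6, -0.1, 0]
    - [0.6, -0.1, 0]
    - [0.44, 0, 0]
    - [0, 0, 0]
    - [0, 0, 0]
    - [0, 0, -0.4]
    - [0, 0, -0.4]
    - [0, 0, 0]
    - [0, 0, 0]
  roll: [0, 0, 0, 0, 0, 0, 0, 0, 0, 0, 0, 0, 0]
  gripper: [0, 0, 0, 0, 0, 0, 0, 0, 0, 0, 0, 0, 0]

```text
clock: 24.05
eef_pos: [0.5774, -0.0777, 0.2706]
orientation: [-0.0, 0.75, 0.662, -0.001]
wrist_force: [-0.4, -1.1, -1.0]
finger_gap: 0.0004
grip_force: 0.0
```

Emit:
send_rows:
  offset:
    - [0, 0, -0.1]
    - [0, 0, -0.1]
    - [0, 0, -0.1]
    - [0, 0, -0.08]
    - [0, 0, 0]
  roll: [0, 0, 0, 0, 0]
  gripper: [0, 0, 0, 0, 0]

```text
clock: 24.55
eef_pos: [0.5779, -0.0786, 0.2633]
orientation: [0.0, 0.75, 0.661, 0.0]
wrist_force: [-4.2, -0.7, 12.7]
finger_gap: 0.0009
grip_force: 6.5
```

Emit:
send_rows:
  offset:
    - [0, 0, -0.04]
    - [0, 0, 0]
    - [0, 0, 0.2]
    - [0, 0, 0.4]
    - [0, 0, 0.6]
    - [0, 0, 0]
    - [-0.8, 0.1, 0]
    - [-0.8, 0.1, 0]
    - [-0.8, 0.1, 0]
    - [-0.8, 0.1, 0]
    - [0, 0, 0]
    - [0, 0, 0]
    - [0, 0, -0.4]
    - [0, 0, -0.36]
    - [0, 0, 0]
    - [0, 0, 0]
  roll: [0, 0, 0, 0, 0, 0, 0, 0, 0, 0, 0, 0, 0, 0, 0, 0]
  gripper: [0, 0, 0, 0, 0, 0, 0, 0, 0, 0, 0, 0, 0, 0, 0, 0]

```text
clock: 26.15
eef_pos: [0.4978, -0.0678, 0.271]
orientation: [-0.0, 0.75, 0.662, -0.001]
wrist_force: [0.4, 0.4, 0.1]
finger_gap: 0.0005
grip_force: 0.0
```

Emit:
send_rows:
  offset:
    - [0, 0, -0.1]
    - [0, 0, -0.1]
    - [0, 0, -0.1]
    - [0, 0, -0.1]
    - [0, 0, 0]
  roll: [0, 0, 0, 0, 0]
  gripper: [0, 0, 0, 0, 0]

```text
clock: 26.65
eef_pos: [0.498, -0.0686, 0.2632]
orientation: [0.0, 0.75, 0.661, 0.0]
wrist_force: [-4.7, -1.7, 18.5]
finger_gap: 0.0003
grip_force: 8.6
```

Emit:
send_rows:
  offset:
    - [0, 0, 0]
    - [0, 0, 0.2]
    - [0, 0, 0.4]
    - [0, 0, 0.8]
    - [0, 0, 0.9]
    - [0, 0, 0.9]
    - [0, 0, 0.9]
    - [0, 0.5, 0.9]
    - [0, 0.5, 0]
    - [0, 0, 0]
    - [0, 0, 0]
    - [0, 0, 0]
  roll: [0, 0, 0, 0, 0, 0, 0, 0, 0, 0, 0, 0]
  gripper: [0, 0, 0, 0, 0, 0, 0, 0, 0, 0, 0, 0]

```text
clock: 27.85
eef_pos: [0.4974, -0.0429, 0.3857]
orientation: [-0.0, 0.75, 0.662, -0.001]
wrist_force: [-0.2, 0.3, -0.2]
finger_gap: 0.0004
grip_force: 0.0
```

```bash
python3 - <<'E'
from h import *
w=cap('wrist');a=cap('scene')
cv2.imwrite('pics/c6.png',np.hstack([cv2.resize(w['frame'][:,:,::-1],(400,300)),cv2.resize(a['frame'][110:260,:200][:,:,::-1],(400,300))]));print(r.sense()['wrist_force'])
E
```

```text
[ 0.58859748  0.09055698 -0.42366716]
```

View pics/c6.png

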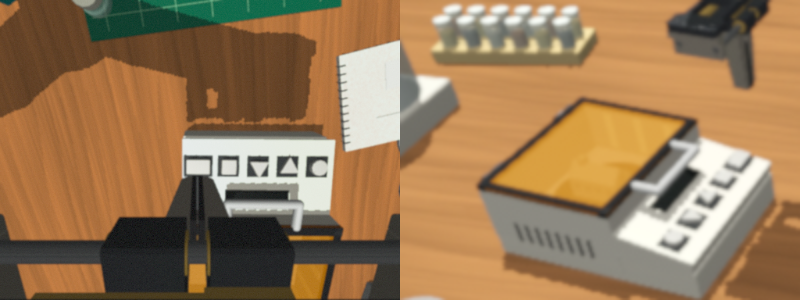

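The lid is shut, the keys are up and the arm is clear, so I'm handing it in.

```bash
python3 -c "
from workcell import r
print(r.close_job())"
```

```text
the job is handed in; nothing more can be done
None
```

I put the grey house on the turntable, shut the lid over it, pressed round, square, chamber-pointing triangle and bar in that order, and handed the job in at about 28 s; the hand-in returned no verdict.

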